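Square up a milling blank in the corner fixture

ROBOT

A 6-joint arm with a two-finger parallel gripper is mounted at the origin on the work surface. World frame = base frame: x ahead of the robot, y to its left, z up, the work surface at z = 0. Lengths are in m, angles in degrees, forces in N, time in s.
With the tool pointing down it reaches from about 0.325 to 0.775 m from the base axis. Payload 5.5 kg.
Tool frame: the origin (TCP) lies midway between the tips of the shut fingers; the grasp point (between the pads) lies ctrl.tcp_to_grasp behind it (ctrl.tcp_to_grasp is the distance from the TCP to the grasp point, in m); z points along the fingers, y is the line along which they close (so a half turn about z gives the same grasp; the last joint's range is limited). The gripper opens to 85 mm and grips with 20 to 120 N. Pads are 22 mm wide; open, the fingers measure 114 mm over their backs; the gripper's body (76 mm by 85 mm) begins 54 mm behind the grasp point. The pads swing forward as they close: fully open they stand 13 mm farther back than shut.
Start: joints at [-72.118, 5.22, 70.514, -0, 104.267, -3.249], TCP at [0.216, -0.56, 0.231] pointing down, gripper open.
Joint ranges: [-164.24, 164.24], [-49.07, 125.15], [9.68, 141.18], [-86.29, 266.29], [3.28, 154.24], [-151.56, 151.56]. Speed limits (degrees/s): [147.25, 147.25, 172.46, 180, 180, 180].

INTERFACE

Orientations are given as a 3x3 rotation matrix whose columns are the frame's x, y, z axes.
In Python, from cell import ctrl gives the robot as it stands. The module is installed in compiled form; this text tells all that it offers.
- The arm moves only by the shell command python3 -m jog 'ROWS' [OPENING] [FORCE]. ROWS is JSON, a list of rows, each an object with "dp": the shift along the tool's x, y, z in cm, a list of three; "yaw": the turn about the tool's z in rad. A call has 1 to 20 rows; each row is the pose to reach, as a shift and turn from the pose commanded when the call began, along the tool's axes at that moment; what a row does not reach only later rows make up. A row lasts 1/12 s, in which the tool goes at most 41.7 mm and 7.16 degrees, less where a joint would pass 70% of its speed; a pose out of reach is approached as far as the arm can. A call with a gripper value outside its range is refused whole. OPENING is the opening, from 0 (shut) to 1 (fully open), set as the call begins (- or left out, the last holds). The fingers move at their own pace and stop on an object; FORCE is the grip in N (left out, the last holds). Time passes only in rows, so rows that repeat a pose let the fingers close. It gives the time, the measured TCP pose, the force, the opening and the grip force at its end, in the units of the state.
- ctrl.observe(): the state, without advancing time (a new reading comes with each control period).
- ctrl.read_camera(name): name is "scene" or "side" or "wrist"; returns the picture (384x512x3 uint8, red, green, blue); there is no depth.
- ctrl.calibration(name): a dict with "camera_matrix" (3x3 intrinsics, pixels), "rvec" (rotation vector, rad) and "tvec" (3), from world to camera coordinates, as OpenCV has them; the wrist camera has in their place "mount" (4x4, takes a point from camera to tool coordinates, whose origin is the TCP and whose axes are the flange's). Camera axes: x right, y down, z forward; pixel columns grow to the right and rows downward; lengths in m; the calibration is good to about 2 mm. A picture is of the moment at which its call begins: read the wrist's pose just before it. calibration takes no time and is no camera call.
- ctrl.job_done(): hands the job in; it is judged then, once.
Trained networks look in the newest picture that a camera, given by its name, has taken for a name from the list of things; names that differ only in an ending like _2 or _b are one class to them, and where a whole thing is asked for, a point or a joint stands for the part that bears it (a point fixed in the world has none). Each returns a list of dicts, best first, with "p" (0 to 1); they miss things now and then, are a little off and sometimes report something else, mostly with a low value. They report only what shows in the picture. A call takes as long as a camera call. They do not tell look-alikes from the thing itself.
- ctrl.spot_in(camera, target): "bbox" ([centre column, centre row, width, height] in pixels, round what is visible of it).
- ctrl.cut_out(camera, target): "region" (384x512 bool, what is visible of it) and "bbox" ([centre column, centre row, width, height] in pixels, round what is visible of it).
The state is a dict: "time_s": time; "joints": joint angles; "joint_velocities": joint speeds; "joint_efforts": joint torques, N m; "position": TCP position; "tool_rot": TCP orientation; "wrist_force": force on the tool from outside, world axes, zero at the start; "wrist_torque": the same for the moment, N m; "finger_gap": finger opening in m; "grip_force": force on a finger pad.
Only numpy, scipy, OpenCV 4.12 (cv2) and the standard library are available. Lean on these libraries where they do the work, as an engineer would, in place of code of your own. Each camera call takes 0.05 s, during which the arm holds its last target. There are 200 camera calls.

TASK

Take the ivory resin blank off the reclining rest, stand it upright on its long thin edge on the floor of the squaring fixture, and press it firmly into the corner: broad face flush against the long stop and narrow end against the short stop, both at once. Finish while still holding it there with the gripper, pushing against both stops; do not let go. Leave the other things on the bench where they are.

Things in the scene. Friction and masses are not known exactly. Their poses are not given: they have to be found in the camera images.
- blank: Ivory resin slab, 16 x 100 x 70 mm, about 0.14 kg, loose. Origin at its centre; x through its 16 mm thickness, y along its 100 mm length, z along its 70 mm height. At the start it leans on the rest, z 30 degrees off vertical: upper long edge (116 to 124 mm above the bench) on the robot's side, broad +x face looking up and away from the robot.
- rest: White rest, fixed. Origin at bench level under its 110 x 125 mm foot (8 mm thick); +x its front, z up. The blank's lower long edge is on a ledge (back lower edge at x 15, z 55 mm), its back on two cheeks 12 mm wide at y = +46 and -46 mm, 54 mm up the slope. Between the cheeks it is open behind the blank, so fingers can come down the slope and straddle the slab's thickness at mid length.
- fixture: Aluminium squaring fixture, fixed to the bench: base plate 120 (x) x 170 (y) x 15 mm thick, its top is the floor at z = 15 mm. Origin under the plate's centre at bench level, z up. Two rigid steel stops at right angles rise 22 mm above the floor: a long one along its +x side, a short one near its +y side. The -x and -y sides are open.
- long_stop: Long steel stop of the fixture, 16 x 115 x 22 mm, rigid, origin at its centre, axes as the fixture's. Its inner face looks to -x and is 8 mm from its origin; the blank's broad face goes against it.
- short_stop: Short steel stop of the fixture, 50 x 16 x 22 mm, rigid, origin at its centre, axes as the fixture's. Its inner face looks to -y and is 8 mm from its origin; the blank's narrow end goes against it.
- corner (a point): The point on the fixture's floor, 15 mm above the bench, where the planes of the two stops' inner faces meet; axes as the fixture's. Seated, the blank's centre is 8 mm to -x, 50 mm to -y and 35 mm above it.
- jar: Bystander, loose: small screw-capped jar, 44 mm across, 50 mm tall. Origin at the centre of its underside.
- spatula: Bystander, loose: mixing spatula lying flat, 160 mm long, wooden handle. Origin near its middle, x along its length.
- disc: Bystander, loose: round ceramic milling disc lying flat, 98 mm across, 18 mm thick. Origin at the centre of its underside.
- model: Bystander, loose: plaster dental model: foot 60 x 68 x 20 mm with an arch of teeth, 31 mm tall in all. Origin at the centre of its underside.
- bowl: Bystander, loose: dark rubber mixing bowl, 100 mm across, 50 mm tall. Origin at the centre of its underside.
- small_blank: Bystander, loose: small spare block of the same ivory resin, 45 x 60 x 20 mm, lying flat on the bench (not the one wanted). Origin at the centre of its underside.
Mind the look-alikes: they are no part of the job. What is shaped like the blank but pink is not meant.

How it is judged:
By the outcome, as a careful person would: the job done as asked, in the order asked, and still so for the second after the job is handed in, while the arm keeps its last pose, push and grip.
It also fails if it takes over 59 s, if anything falls off the work surface, if the arm or the gripper's body presses on something with over 40 N, if the wrist force passes 120 N, or if a joint passes its speed limit or range.

## Working session

There is one attempt and no reset: what is moved stays moved. The work goes in short steps, Python scripts to look and compute and a shell command to move; the robot and the scene stay as the last step left them, time stands still between calls to the robot, and variables do not carry over. Pictures are saved under pics/ and viewed, at most 10 in all, crops included, and the job is handed in when it is done.

```bash
mkdir -p pics
python3 - <<'E'
from cell import ctrl
import cv2,numpy as np
print(ctrl.tcp_to_grasp); s=ctrl.observe(); print(s['position'],s['tool_rot'],s['time_s'],s['finger_gap'])
ims=[]
for c in ['scene','side']:
    im=ctrl.read_camera(c); cv2.imwrite(f'pics/{c}0.png',im[:,:,::-1]); 
    cal=ctrl.calibration(c); print(c,cal)
    for n in ['blank','rest','fixture','long_stop','short_stop']:
        for d in ctrl.spot_in(c,n)[:3]: print(c,n,np.round(d['bbox']),round(d['p'],2))
print(ctrl.calibration('wrist'))
E
```

```text
0.0187
[ 0.21618972 -0.5593976   0.23011703] [[ 9.32788363e-01  3.60424075e-01 -5.96783386e-04]
 [ 3.60424547e-01 -9.32786452e-01  1.89218557e-03]
 [ 1.25317776e-04 -1.98010406e-03 -9.99998032e-01]] 0.0 0.0851323277499205
scene {'camera_matrix': array([[374.68056487,   0.        , 256.9552321 ],
       [  0.        , 374.68056487, 187.90168684],
       [  0.        ,   0.        ,   1.        ]]), 'rvec': array([ 1.88930094,  1.44205856, -0.63940648]), 'tvec': array([-0.24125183, -0.24330009,  1.53415943])}
scene blank [342. 218.  26.  23.] 0.93
scene blank [171. 200.  37.  21.] 0.77
scene blank [285. 169.  33.  16.] 0.6
scene rest [288. 203.  53.  40.] 0.71
scene fixture [145. 245.  66.  48.] 0.88
scene long_stop [140. 253.  48.  18.] 0.8
scene long_stop [320. 151.  14.  10.] 0.74
scene short_stop [167. 237.  11.  20.] 0.6
scene short_stop [240. 254.  33.  45.] 0.52
side {'camera_matrix': array([[456.00248261,   0.        , 256.41469317],
       [  0.        , 456.00248261, 190.54502542],
       [  0.        ,   0.        ,   1.        ]]), 'rvec': array([ 1.25759893,  2.28783922, -
[... 169 characters left out ...]
48.  36.] 0.72
side rest [287. 225.  55.  40.] 0.79
side fixture [156. 180.  64.  35.] 0.57
side long_stop [144. 180.  31.  11.] 0.58
side short_stop [172. 180.  15.  13.] 0.65
{'camera_matrix': array([[271.91970429,   0.        , 258.38590765],
       [  0.        , 271.91970429, 188.98106314],
       [  0.        ,   0.        ,   1.        ]]), 'mount': array([[ 1.53491136e-06, -9.60106411e-01, -2.79634905e-01,
         6.96913644e-02],
       [ 9.99999851e-01, -1.51411094e-04,  5.25348127e-04,
         5.16923712e-04],
       [-5.46729932e-04, -2.79634864e-01,  9.60106267e-01,
        -1.43054789e-01],
       [ 0.00000000e+00,  0.00000000e+00,  0.00000000e+00,
         1.00000000e+00]])}
```

Run:
```python
import cv2,numpy as np
a=cv2.imread('pics/scene0.png')[130:300,90:390]; b=cv2.imread('pics/side0.png')[130:300,90:390]
cv2.imwrite('pics/c0.png',np.vstack([cv2.resize(x,None,fx=1.75,fy=1.75,interpolation=cv2.INTER_CUBIC) for x in (a,b)]))
```

```text
(no output)
```

View pics/c0.png

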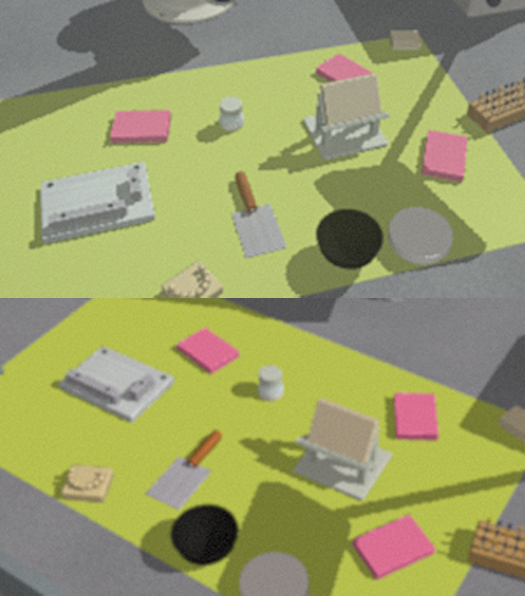

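Ivory slab on the white rest is at full-frame scene (290,187), side (286,206). The pink slabs at scene (171,200), (285,169), (342,218) are look-alikes by colour. The small flat ivory block at scene (322,152) is the spare. The one leaning on the rest is the blank. The fixture is at scene (145,245), side (156,180). Next I fit poses to the masks.

```bash
cat > h.py <<'E'
from cell import ctrl
import cv2,numpy as np
from scipy.optimize import minimize
def cam(name):
    c=ctrl.calibration(name); K=c['camera_matrix']
    if 'mount' in c:
        s=ctrl.observe(); T=np.eye(4);T[:3,:3]=s['tool_rot'];T[:3,3]=s['position']
        M=np.linalg.inv(T@c['mount']); return K,M[:3,:3],M[:3,3]
    return K,cv2.Rodrigues(c['rvec'])[0],c['tvec']
def proj(C,P):
    K,R,t=C; q=(np.atleast_2d(P)@R.T+t)@K.T; return q[:,:2]/q[:,2:]
def ray(C,uv,z):
    K,R,t=C; o=-R.T@t; d=R.T@np.linalg.inv(K)@np.array([uv[0],uv[1],1.]); return o+d*(z-o[2])/d[2]
def box(c,h,R=np.eye(3)):
    g=np.array(np.meshgrid([-1,1],[-1,1],[-1,1])).reshape(3,-1).T*np.array(h); return g@R.T+np.array(c)
Rb=np.array([[np.sqrt(.75),0,-.5],[0,1,0],[.5,0,np.sqrt(.75)]])
BL=box([.0044,0,.0893],[.008,.05,.035],Rb)     # blank in rest frame
FX=box([0,0,.0075],[.06,.085,.0075])
def place(P,p):
    c,s=np.cos(p[2]),np.sin(p[2]); return P@np.array([[c,-s,0],[s,c,0],[0,0,1]]).T+[p[0],p[1],0]
def fit(P,views,p0):   # views: (C,mask)
    def cost(p):
        e=0
        for C,m in views:
            h=cv2.convexHull(proj(C,place(P,p)).astype(np.float32))*4
            r=np.zeros((384*4,512*4),np.uint8); cv2.fillPoly(r,[np.round(h).astype(np.int32)],1)
            r=cv2.resize(r.astype(np.float32),(512,384),interpolation=cv2.INTER_AREA)
            e+=1-np.minimum(r,m).sum()/np.maximum(r,m).sum()
        return e
    best=None
    for dy in np.radians(np.arange(-75,90,30)):
        s=np.array([p0[0],p0[1],p0[2]+dy]); r=minimize(cost,s,method='Nelder-Mead',options=dict(initial_simplex=[s,s+[.02,0,0],s+[0,.02,0],s+[0,0,.3]],xatol=1e-4,fatol=1e-4))
        if best is None or r.fun<best.fun: best=r
    return best.x,best.fun
E
python3 - <<'E'
from h import *
V={'blank':[],'fixture':[]}
for c in ['scene','side']:
    ctrl.read_camera(c); C=cam(c)
    for n,uv in (('blank',(290,187) if c=='scene' else (286,206)),('fixture',(145,245) if c=='scene' else (156,180))):
        for d in ctrl.cut_out(c,n):
            if np.hypot(*(np.array(d['bbox'][:2])-uv))<12: V[n].append((C,d['region'].astype(np.float32))); print(c,n,np.round(d['bbox']),d['p']);break
    for n in ['long_stop','short_stop']:
        for d in ctrl.spot_in(c,n)[:2]: print(c,n,np.round(d['bbox']),d['p'],ray(C,d['bbox'][:2],.03))
for n,P in (('blank',BL),('fixture',FX)):
    if not V[n]: continue
    C,m=V[n][0]; uv=np.argwhere(m>0).mean(0)[::-1]; p0=ray(C,uv,.09 if n=='blank' else .01)[:2]
    print(n,p0,fit(P,V[n],[*p0,0]))
E
```

```text
scene blank [289. 186.  34.  26.] 0.66
scene fixture [144. 246.  64.  48.] 0.7
scene long_stop [141. 252.  48.  14.] 0.61 [ 0.62542292 -0.25039915  0.03      ]
scene short_stop [167. 238.  11.  23.] 0.43 [ 0.59257952 -0.17658022  0.03      ]
side blank [285. 206.  39.  37.] 0.66
side fixture [155. 179.  65.  41.] 0.72
side long_stop [145. 181.  35.  16.] 0.66 [ 0.62203221 -0.2412349   0.03      ]
side long_stop [247. 296.  39.  36.] 0.65 [0.79610692 0.25283846 0.03      ]
blank [0.53339295 0.20292763] (array([ 0.52894693,  0.20559543, -0.02107509]), np.float64(0.1921355128288269))
fixture [ 0.58197599 -0.24501235] (array([ 0.57850427, -0.24043937,  0.02916757]), np.float64(0.09788453578948975))
```

```bash
python3 -m jog '[{"dp":[28,-30,-7],"yaw":-0.6},{"dp":[28,-30,-7],"yaw":-0.6},{"dp":[28,-30,-7],"yaw":-0.6},{"dp":[28,-30,-7],"yaw":-0.6},{"dp":[28,-30,-7],"yaw":-0.6},{"dp":[28,-30,-7],"yaw":-0.6},{"dp":[28,-30,-7],"yaw":-0.6},{"dp":[28,-30,-7],"yaw":-0.6},{"dp":[28,-30,-7],"yaw":-0.6},{"dp":[56.9,-60,-7],"yaw":-1.2},{"dp":[56.9,-60,-7],"yaw":-1.2},{"dp":[56.9,-60,-7],"yaw":-1.2},{"dp":[56.9,-60,-7],"yaw":-1.2},{"dp":[56.9,-60,-7],"yaw":-1.2},{"dp":[56.9,-60,-7],"yaw":-1.2},{"dp":[56.9,-60,-7],"yaw":-1.2},{"dp":[56.9,-60,-7],"yaw":-1.2},{"dp":[56.9,-60,-7],"yaw":-1.2},{"dp":[56.9,-60,-7],"yaw":-1.2},{"dp":[56.9,-60,-7],"yaw":-1.2}]'
python3 -m jog '[{"dp":[0,0,0],"yaw":0},{"dp":[0,0,0],"yaw":0},{"dp":[0,0,0],"yaw":0}]'
python3 - <<'E'
from h import *
s=ctrl.observe(); print(s['position'],s['joints'],s['tool_rot'][:,0])
C=cam('wrist'); im=ctrl.read_camera('wrist'); 
o=im[:,:,::-1].copy()
p0=[.52895,.20560,-.021]
for d in ctrl.cut_out('wrist','blank')[:3]:
    print(d['bbox'],d['p'])
    if d['p']>.3:
        r=fit(BL,[(C,d['region'].astype(np.float32))],p0); print(r)
cv2.polylines(o,[np.round(cv2.convexHull(proj(C,place(BL,p0)).astype(np.float32))).astype(int)],1,(255,0,0),1)
cv2.imwrite('pics/w1.png',o)
E
```

```text
time_s: 2.77
position: [0.5311, 0.2075, 0.3014]
tool_rot: [[0.001, 1.0, 0.001], [1.0, -0.001, 0.0], [0.0, 0.001, -1.0]]
wrist_force: [-0.1, -0.7, -0.6]
finger_gap: 0.085
grip_force: 0.0
time_s: 3.02
position: [0.5306, 0.205, 0.3011]
tool_rot: [[0.002, 1.0, -0.001], [1.0, -0.002, -0.001], [-0.001, -0.001, -1.0]]
wrist_force: [-0.9, -0.7, -0.6]
finger_gap: 0.0853
grip_force: 0.0
[0.53063535 0.20499432 0.30112073] [ 1.77102509e+01  1.91695790e+00  6.68207651e+01 -2.56476451e-02
  1.11302546e+02  1.77884578e+01] [ 1.52727783e-03  9.99998646e-01 -6.11928302e-04]
[327.6, 54.7, 76.3, 83.5] 0.94
(array([ 0.52895   ,  0.2056    , -1.32999694]), np.float64(1.0))
[260.4, 168.3, 39.7, 88.2] 0.8
(array([0.53037148, 0.20389459, 0.04784266]), np.float64(0.03341662883758545))
[154.4, 120.2, 79.5, 71.3] 0.56
(array([ 0.52895   ,  0.2056    , -1.32999694]), np.float64(1.0))
```

View pics/w1.png

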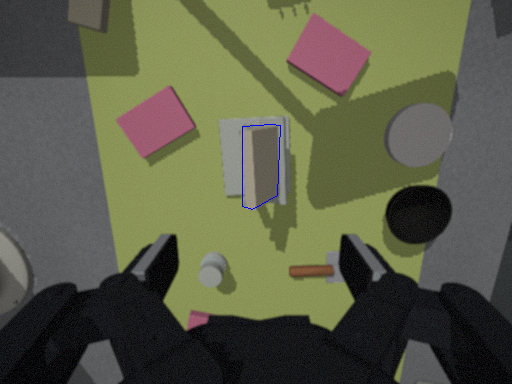

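The wrist view shows the ivory slab on the rest at (260,168), thin top edge on the left (robot) side. The pink slabs at (155,122) and (329,54) aren't meant, and the small spare is at (88,12). I'll start lining up while still above and confirm with a crop.

```bash
python3 -m jog '[{"dp":[-0.1,0.7,4],"yaw":-0.05},{"dp":[-0.1,0.7,8],"yaw":-0.05},{"dp":[-0.1,0.7,10],"yaw":-0.05},{"dp":[-0.1,0.7,10],"yaw":-0.05},{"dp":[-0.1,0.7,10],"yaw":-0.05},{"dp":[-0.1,0.7,10],"yaw":-0.05}]'
python3 - <<'E'
from h import *
C=cam('wrist'); im=ctrl.read_camera('wrist'); p0=[.5304,.2039,.048]
for d in ctrl.cut_out('wrist','blank')[:3]:
    print(d['bbox'],d['p']); b=d['bbox']
    if abs(b[0]-258)<40: print(fit(BL,[(C,d['region'].astype(np.float32))],p0))
o=im[:,:,::-1].copy()
cv2.polylines(o,[np.round(cv2.convexHull(proj(C,place(BL,p0)).astype(np.float32))).astype(int)],1,(255,0,0),1)
cv2.imwrite('pics/w2.png',cv2.resize(o[40:340,110:410],None,fx=2,fy=2))
E
```

```text
time_s: 3.62
position: [0.5384, 0.2035, 0.2044]
tool_rot: [[-0.047, 0.999, 0.004], [0.999, 0.047, 0.001], [0.001, 0.004, -1.0]]
wrist_force: [0.1, 0.5, 0.2]
finger_gap: 0.0856
grip_force: 0.0
[346.1, 49.6, 105.0, 99.2] 0.8
[251.3, 188.3, 49.1, 118.3] 0.66
(array([0.53005176, 0.20353187, 0.04229639]), np.float64(0.02760469913482666))
[122.1, 116.4, 106.8, 92.9] 0.66
```

View pics/w2.png

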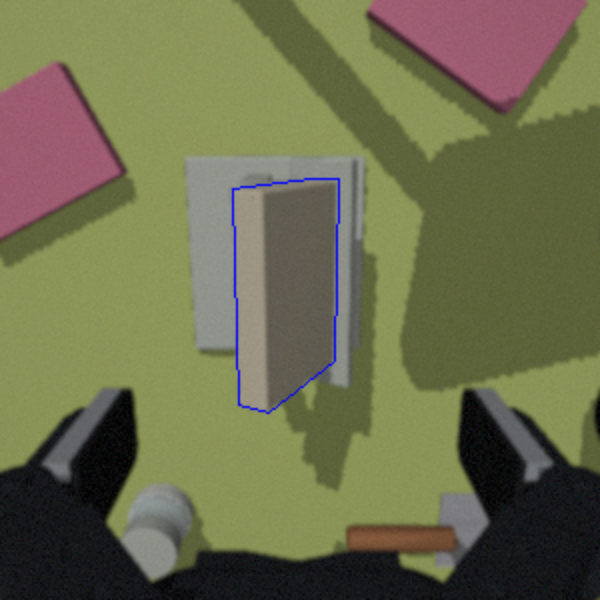

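Confirmed: ivory slab at crop (285,290), and the outline fits. Descending around it.

```bash
python3 -m jog '[{"dp":[0,0,3],"yaw":0},{"dp":[0,0,6],"yaw":0},{"dp":[0,0,9],"yaw":0},{"dp":[0,0,10.5],"yaw":0},{"dp":[0,0,11.2],"yaw":0},{"dp":[0,0,11.2],"yaw":0},{"dp":[0,0,11.2],"yaw":0}]'
python3 -m jog '[{"dp":[0,0,0],"yaw":0},{"dp":[0,0,0],"yaw":0},{"dp":[0,0,0],"yaw":0},{"dp":[0,0,0],"yaw":0},{"dp":[0,0,0],"yaw":0},{"dp":[0,0,0],"yaw":0}]' 0.5 25
```

```text
time_s: 4.3
position: [0.5387, 0.2044, 0.0914]
tool_rot: [[-0.048, 0.999, 0.003], [0.999, 0.048, 0.001], [0.001, 0.003, -1.0]]
wrist_force: [0.2, 0.8, 0.5]
finger_gap: 0.0855
grip_force: 0.0
time_s: 4.8
position: [0.5377, 0.2042, 0.0896]
tool_rot: [[-0.048, 0.999, 0.0], [0.999, 0.048, 0.0], [0.0, 0.0, -1.0]]
wrist_force: [-2.0, -1.4, 0.4]
finger_gap: 0.0429
grip_force: 0.7
```

```bash
python3 -m jog '[{"dp":[0,0.2,0],"yaw":0},{"dp":[0,0.4,0],"yaw":0},{"dp":[0,0.6,0],"yaw":0},{"dp":[0,0.8,0],"yaw":0},{"dp":[0,0.8,0],"yaw":0},{"dp":[0,0.8,0],"yaw":0}]' 0.35 25
python3 -m jog '[{"dp":[0,0.1,0],"yaw":0},{"dp":[0,0.2,0],"yaw":0},{"dp":[0,0.3,0],"yaw":0},{"dp":[0,0.3,0],"yaw":0},{"dp":[0,0.3,0],"yaw":0},{"dp":[0,0.3,0],"yaw":0},{"dp":[0,0.3,0],"yaw":0}]' 0 40
python3 - <<'E'
from h import *
im=ctrl.read_camera('wrist'); a=im[20:320,110:410]; b=ctrl.read_camera('side')[170:250,240:340]
cv2.imwrite('pics/g1.png',np.hstack([cv2.resize(a,(400,400)),cv2.resize(b,(400,400))])[:,:,::-1])
E
```

```text
time_s: 5.3
position: [0.5458, 0.2044, 0.089]
tool_rot: [[-0.048, 0.999, -0.0], [0.999, 0.048, -0.0], [-0.0, -0.0, -1.0]]
wrist_force: [-0.9, 0.0, -1.0]
finger_gap: 0.0297
grip_force: 0.1
time_s: 5.88
position: [0.5488, 0.2046, 0.0892]
tool_rot: [[-0.048, 0.999, 0.0], [0.999, 0.048, -0.0], [-0.0, 0.0, -1.0]]
wrist_force: [1.4, 0.7, -1.1]
finger_gap: 0.0158
grip_force: 38.9
```

View pics/g1.png

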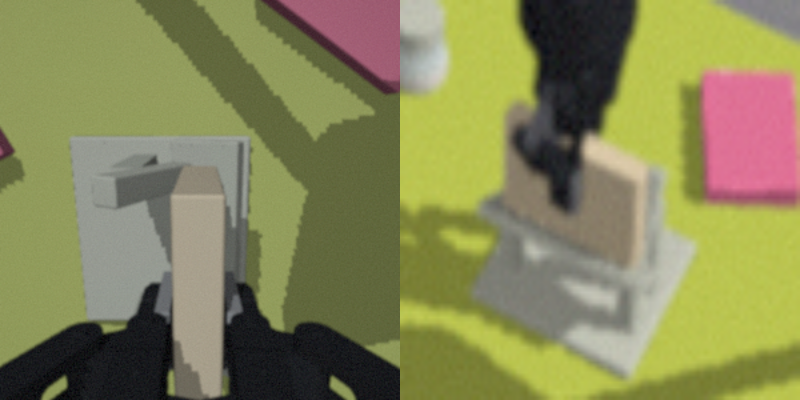

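Slab is now upright in the grip (gap 15.8 mm). Lifting and carrying it to a look pose over the fixture.

```bash
python3 -m jog '[{"dp":[0,0,-1],"yaw":0},{"dp":[0,0,-3],"yaw":0},{"dp":[0,0,-6],"yaw":0},{"dp":[0,0,-9],"yaw":0},{"dp":[0,0,-12],"yaw":0},{"dp":[0,0,-15],"yaw":0},{"dp":[0,0,-16],"yaw":0},{"dp":[0,0,-16],"yaw":0}]' 0 60
python3 -m jog '[{"dp":[-2,0,0],"yaw":0},{"dp":[-5,0,0],"yaw":0},{"dp":[-8.5,0,0],"yaw":0},{"dp":[-12,0,0],"yaw":0},{"dp":[-16,0.2,0],"yaw":0},{"dp":[-20,0.2,0],"yaw":0},{"dp":[-24,0.3,0],"yaw":0.01},{"dp":[-28,0.3,0],"yaw":0.02},{"dp":[-32,0.4,0],"yaw":0.02},{"dp":[-36,0.5,0],"yaw":0.02},{"dp":[-40,0.6,0],"yaw":0.02},{"dp":[-43.5,0.7,0],"yaw":0.02},{"dp":[-46.5,0.7,0],"yaw":0.02},{"dp":[-49,0.7,0],"yaw":0.02},{"dp":[-50.5,0.7,0],"yaw":0.02},{"dp":[-50.5,0.7,0],"yaw":0.02},{"dp":[-50.5,0.7,0],"yaw":0.02},{"dp":[-50.5,0.7,0],"yaw":0.02}]'
python3 - <<'E'
from h import *
C=cam('wrist'); im=ctrl.read_camera('wrist'); o=im[:,:,::-1].copy()
for n in ['fixture','long_stop','short_stop']:
    for d in ctrl.spot_in('wrist',n)[:2]: print(n,np.round(d['bbox']),d['p'],ray(C,d['bbox'][:2],.03))
for d in ctrl.cut_out('wrist','fixture')[:1]: print(fit(FX,[(C,d['region'].astype(np.float32))],[.5785,-.2404,0.03]))
P=place(FX,[.5785,-.2404,.029]); cv2.polylines(o,[np.round(cv2.convexHull(proj(C,P).astype(np.float32))).astype(int)],1,(255,0,0),1)
cv2.imwrite('pics/f1.png',cv2.resize(o,None,fx=1.5,fy=1.5))
E
```

```text
time_s: 6.65
position: [0.5495, 0.205, 0.2536]
tool_rot: [[-0.048, 0.999, 0.006], [0.999, 0.048, 0.002], [0.002, 0.006, -1.0]]
wrist_force: [0.3, 0.6, -1.0]
finger_gap: 0.0151
grip_force: 61.8
time_s: 8.15
position: [0.58, -0.2982, 0.2483]
tool_rot: [[-0.029, 1.0, -0.001], [1.0, 0.029, 0.002], [0.002, -0.001, -1.0]]
wrist_force: [-0.0, -0.6, -1.6]
finger_gap: 0.0154
grip_force: 61.7
fixture [260. 116.  99. 130.] 0.56 [ 0.57832552 -0.23541177  0.03      ]
long_stop [294. 128.  16.  93.] 0.91 [ 0.62334497 -0.2495508   0.03      ]
short_stop [261.  67.  43.  14.] 0.61 [ 0.57852635 -0.17718886  0.03      ]
(array([ 0.57863384, -0.24144272,  0.01730661]), np.float64(0.14714235067367554))
```

View pics/f1.png

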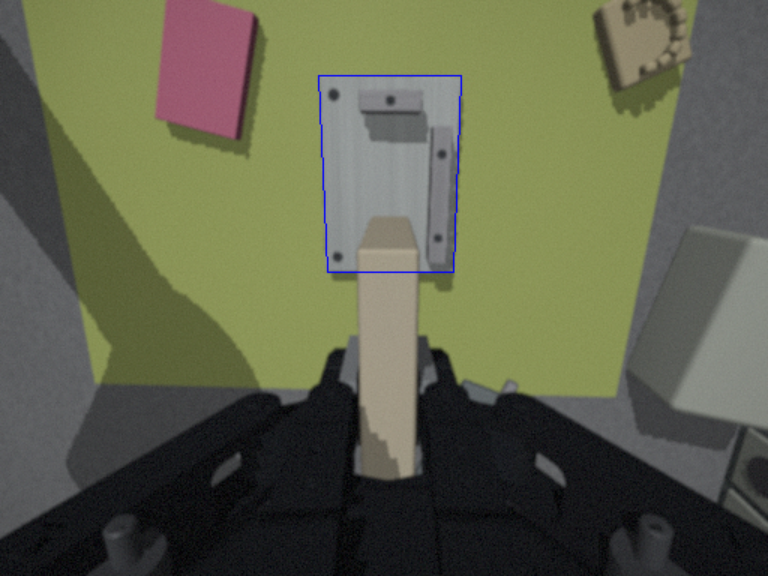

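The slab hangs upright below the fingers (end at (388,235) of the 1.5x view). Long stop inner edge runs along column ~430, rows 128-263; short stop front edge is at row ~112, columns 360-422. The plate outline fits.

Run:
```python
from h import *
C=cam('wrist'); s=ctrl.observe()
for n,p in (('L',(433,127)),('L',(428,262)),('S',(360,111)),('S',(422,112))):
    print(n,ray(C,np.array(p)/1.5,.037).round(4))
print('TCP',s['position'].round(4))
R=s['tool_rot']
for z in np.arange(-.05,.031,.01):   # tool z of point on near end (tool x=+.05)
    w=s['position']+R@np.array([.05,0,z]); print(round(z,3),(proj(C,w)*1.5).round(1))
g=cv2.cvtColor(ctrl.read_camera('wrist'),cv2.COLOR_RGB2GRAY)
im=g.astype(int)
for r in (95,105,115,125,135,145,155,165): print(r,im[r,278:296])
for c in (242,250,258,266,274,278): print(c,im[66:84,c])
print(im[138:175,258])
```

```text
L [ 0.6134 -0.1978  0.037 ]
L [ 0.6158 -0.311   0.037 ]
S [ 0.5536 -0.1875  0.037 ]
S [ 0.6038 -0.1868  0.037 ]
TCP [ 0.5802 -0.2984  0.2497]
-0.05 [[391.5 253.9]]
-0.04 [[391.2 245.7]]
-0.03 [[390.9 238.9]]
-0.02 [[390.7 233.2]]
-0.01 [[390.5 228.2]]
0.0 [[390.3 224. ]]
0.01 [[390.1 220.2]]
0.02 [[390.  216.9]]
0.03 [[389.9 214. ]]
95 [122 130 130 127 127 130 135 127 106  98 117 131 132 125 129 127 130 126]
105 [149 150 153 144 147 154 148 127  98  92 118 131 126 111  99  91  89  97]
115 [151 152 148 147 152 154 145 122  98 106 122 128 124 126 122 122 124 124]
125 [147 152 149 150 153 149 135 104  90 113 124 128 121 125 123 125 119 129]
135 [145 148 146 150 153 149 131  96 100 120 120 127 123 122 124 125 127 126]
145 [147 145 149 150 146 137 109  97 118 129 121 120 123 125 126 126 125 129]
155 [144 148 142 150 146 134 100  92 116 127 117 112  97  93  93 108 123 128]
165 [118 135 143 147 139 115  93 103 121 124 124 127 123 123 126 127 129 129]
242 [133 131 130 134 131 126 116  90  73  89 113 116 115 121 128 138 138 138]
250 [135 134 131 127 131 129 124 102  59  70  87 106 102  99 102 104  99 105]
258 [ 53  59  69  91 109 126 123 100  70  70  85  98 100 100  99 101 100 104]
266 [130 134 127 129 129 131 128 104  71  66  84  95 104 100 102 105 106 101]
274 [137 135 130 130 129 131 124 102  78  64  87  96 101 105 102 101 104  99]
278 [131 131 130 128 132 130 127 109  72  67  80  99 100 101  97  97  96 102]
[151 148 147 145 144 142 133 124 126 125 130 130 124 126 125 130 125 125
 129 131 130 129 127 128 127 126 127 137 151 165 162 156 150 150 154 150
 155]
```

Run:
```python
from h import *
C=cam('wrist')
for n,p,z in (('Ltop',(287.4,95),.037),('Ltop',(287.6,105),.037),('Ltop',(285.2,165),.037),('Lbase',(285.2,105),.015),('Lbase',(282.9,165),.015),
 ('Stop',(250,73.2),.037),('Stop',(278,73.2),.037),('Sbase',(250,76.3),.015),('Sbase',(278,76.3),.015)): print(n,ray(C,p,z).round(4))
```

```text
Ltop [ 0.6125 -0.2101  0.037 ]
Ltop [ 0.6135 -0.2219  0.037 ]
Ltop [ 0.6148 -0.2981  0.037 ]
Lbase [ 0.6125 -0.2216  0.015 ]
Lbase [ 0.6139 -0.3024  0.015 ]
Stop [ 0.5657 -0.1864  0.037 ]
Stop [ 0.5997 -0.1854  0.037 ]
Sbase [ 0.5651 -0.1875  0.015 ]
Sbase [ 0.6012 -0.1865  0.015 ]
```

```bash
python3 -m jog '[{"dp":[2,-0.2,2],"yaw":0},{"dp":[4.3,-0.4,5],"yaw":0},{"dp":[4.3,-0.4,8],"yaw":0},{"dp":[4.3,-0.4,11],"yaw":0},{"dp":[4.3,-0.4,14],"yaw":0},{"dp":[4.3,-0.4,17],"yaw":0},{"dp":[4.3,-0.4,19],"yaw":0},{"dp":[4.3,-0.4,20],"yaw":0},{"dp":[4.3,-0.4,20],"yaw":0},{"dp":[4.3,-0.4,20],"yaw":0},{"dp":[4.3,-0.4,20],"yaw":0}]'
python3 -m jog '[{"dp":[0,0,0.15],"yaw":0},{"dp":[0,0,0.3],"yaw":0},{"dp":[0,0,0.4],"yaw":0},{"dp":[0,0,0.4],"yaw":0}]'
python3 -m jog '[{"dp":[0,0,0.1],"yaw":0},{"dp":[0,0,0.2],"yaw":0},{"dp":[0,0,0.2],"yaw":0}]'
```

```text
time_s: 9.37
position: [0.5759, -0.2571, 0.0518]
tool_rot: [[-0.028, 1.0, 0.003], [1.0, 0.028, -0.002], [-0.002, 0.003, -1.0]]
wrist_force: [0.3, 0.7, -1.7]
finger_gap: 0.0151
grip_force: 61.6
time_s: 9.7
position: [0.5749, -0.2566, 0.0456]
tool_rot: [[-0.028, 1.0, 0.0], [1.0, 0.028, -0.0], [-0.0, 0.0, -1.0]]
wrist_force: [-0.1, -0.4, -0.8]
finger_gap: 0.0149
grip_force: 61.6
time_s: 9.95
position: [0.5746, -0.2565, 0.0429]
tool_rot: [[-0.028, 1.0, -0.0], [1.0, 0.028, 0.0], [0.0, -0.0, -1.0]]
wrist_force: [0.2, 1.0, -1.7]
finger_gap: 0.0151
grip_force: 61.6
```

```bash
python3 -m jog '[{"dp":[0,0,0.1],"yaw":0},{"dp":[0,0,0.2],"yaw":0},{"dp":[0,0,0.2],"yaw":0}]'
python3 -m jog '[{"dp":[0,0,0.1],"yaw":0},{"dp":[0,0,0.2],"yaw":0},{"dp":[0,0,0.2],"yaw":0}]'
```

```text
time_s: 10.2
position: [0.5748, -0.2566, 0.0423]
tool_rot: [[-0.028, 1.0, 0.0], [1.0, 0.028, -0.0], [-0.0, 0.0, -1.0]]
wrist_force: [-2.4, 0.9, 3.7]
finger_gap: 0.0154
grip_force: 62.2
time_s: 10.45
position: [0.5749, -0.2566, 0.0423]
tool_rot: [[-0.028, 1.0, 0.001], [1.0, 0.028, -0.001], [-0.001, 0.001, -1.0]]
wrist_force: [-6.3, 1.8, 13.0]
finger_gap: 0.0156
grip_force: 63.6
```

```bash
python3 -m jog '[{"dp":[0,0,-0.2],"yaw":0},{"dp":[0,0,-0.2],"yaw":0},{"dp":[0,0,-0.2],"yaw":0}]' 
python3 -m jog '[{"dp":[0,0,0],"yaw":0},{"dp":[0,0,0],"yaw":0},{"dp":[0,0,0],"yaw":0},{"dp":[0,0,-0.3],"yaw":0},{"dp":[0,0,-0.5],"yaw":0},{"dp":[0,0,-0.5],"yaw":0}]' 0.27
python3 -m jog '[{"dp":[0,0,0],"yaw":0},{"dp":[0,0,0],"yaw":0},{"dp":[0,0,0],"yaw":0},{"dp":[0,0,0],"yaw":0},{"dp":[0,0,0],"yaw":0}]' 0 70
```

```text
time_s: 10.7
position: [0.5752, -0.2568, 0.0424]
tool_rot: [[-0.028, 1.0, 0.001], [1.0, 0.028, -0.001], [-0.001, 0.001, -1.0]]
wrist_force: [-2.1, 0.5, 6.2]
finger_gap: 0.0154
grip_force: 62.5
time_s: 11.2
position: [0.575, -0.2567, 0.0469]
tool_rot: [[-0.028, 1.0, 0.001], [1.0, 0.028, -0.0], [-0.0, 0.001, -1.0]]
wrist_force: [-0.1, 0.2, -0.6]
finger_gap: 0.0231
grip_force: 0.0
time_s: 11.62
position: [0.5751, -0.2567, 0.0468]
tool_rot: [[-0.028, 1.0, 0.001], [1.0, 0.028, -0.0], [-0.001, 0.001, -1.0]]
wrist_force: [1.2, 0.3, 3.3]
finger_gap: 0.0153
grip_force: 68.6
```

```bash
python3 -m jog '[{"dp":[0.3,0.5,0],"yaw":0},{"dp":[0.6,1.0,0],"yaw":0},{"dp":[0.9,1.5,0],"yaw":0},{"dp":[1.2,2.0,0],"yaw":0},{"dp":[1.4,2.4,0],"yaw":0},{"dp":[1.5,2.5,0],"yaw":0},{"dp":[1.5,2.5,0],"yaw":0},{"dp":[1.5,2.5,0],"yaw":0}]'
python3 -m jog '[{"dp":[0,0.1,0],"yaw":0},{"dp":[0,0.2,0],"yaw":0},{"dp":[0,0.3,0],"yaw":0},{"dp":[0,0.3,0],"yaw":0}]'
python3 -m jog '[{"dp":[0.1,0,0],"yaw":0},{"dp":[0.2,0,0],"yaw":0},{"dp":[0.3,0,0],"yaw":0},{"dp":[0.3,0,0],"yaw":0}]'
```

```text
time_s: 12.28
position: [0.6, -0.2409, 0.0468]
tool_rot: [[-0.028, 1.0, 0.001], [1.0, 0.028, -0.001], [-0.001, 0.001, -1.0]]
wrist_force: [-0.2, -0.8, 5.1]
finger_gap: 0.0153
grip_force: 69.1
time_s: 12.62
position: [0.6016, -0.2408, 0.0468]
tool_rot: [[-0.028, 1.0, -0.002], [1.0, 0.028, -0.0], [-0.0, -0.002, -1.0]]
wrist_force: [-5.1, -0.6, 8.3]
finger_gap: 0.0153
grip_force: 69.5
time_s: 12.95
position: [0.6027, -0.2383, 0.0468]
tool_rot: [[-0.028, 1.0, 0.001], [1.0, 0.028, -0.001], [-0.001, 0.001, -1.0]]
wrist_force: [-0.7, -3.7, 5.4]
finger_gap: 0.0153
grip_force: 69.0
```

```bash
python3 -m jog '[{"dp":[0,0.1,0],"yaw":0},{"dp":[0,0.2,0],"yaw":0},{"dp":[0,0.2,0],"yaw":0},{"dp":[0,0.2,0],"yaw":0}]'
python3 -m jog '[{"dp":[0.1,0,0],"yaw":0},{"dp":[0.2,0,0],"yaw":0},{"dp":[0.2,0,0],"yaw":0},{"dp":[0.2,0,0],"yaw":0}]'
```

```text
time_s: 13.28
position: [0.6036, -0.238, 0.0468]
tool_rot: [[-0.028, 1.0, -0.002], [1.0, 0.028, -0.0], [-0.0, -0.002, -1.0]]
wrist_force: [-5.1, -2.9, 8.6]
finger_gap: 0.0157
grip_force: 69.4
time_s: 13.62
position: [0.6045, -0.2362, 0.0468]
tool_rot: [[-0.028, 1.0, 0.001], [1.0, 0.028, -0.001], [-0.001, 0.001, -1.0]]
wrist_force: [-0.5, -3.5, 5.8]
finger_gap: 0.0153
grip_force: 69.0
```

```bash
python3 -m jog '[{"dp":[0.1,0,0],"yaw":0},{"dp":[0.2,0,0],"yaw":0},{"dp":[0.2,0,0],"yaw":0},{"dp":[0.2,0,0],"yaw":0}]'
```

```text
time_s: 13.95
position: [0.6046, -0.2351, 0.0469]
tool_rot: [[-0.027, 1.0, 0.001], [1.0, 0.027, -0.003], [-0.003, 0.001, -1.0]]
wrist_force: [0.8, -6.8, 4.6]
finger_gap: 0.0151
grip_force: 69.0
```

```bash
python3 -m jog '[{"dp":[0,0.1,0],"yaw":0},{"dp":[0,0.2,0],"yaw":0},{"dp":[0,0.3,0],"yaw":0},{"dp":[0,0.3,0],"yaw":0},{"dp":[0,0.3,0],"yaw":0}]'
python3 -m jog '[{"dp":[0.1,0,0],"yaw":0},{"dp":[0.2,0,0],"yaw":0},{"dp":[0.2,0,0],"yaw":0},{"dp":[0.2,0,0],"yaw":0}]'
```

```text
time_s: 14.37
position: [0.6055, -0.2351, 0.0468]
tool_rot: [[-0.027, 1.0, -0.004], [1.0, 0.027, -0.002], [-0.002, -0.004, -1.0]]
wrist_force: [-7.7, -5.8, 8.2]
finger_gap: 0.0154
grip_force: 69.7
time_s: 14.7
position: [0.6056, -0.2349, 0.047]
tool_rot: [[-0.026, 1.0, -0.003], [1.0, 0.026, -0.005], [-0.005, -0.003, -1.0]]
wrist_force: [-8.4, -11.0, 8.7]
finger_gap: 0.0154
grip_force: 69.5
```

```bash
python3 -m jog '[{"dp":[0.05,0.1,0],"yaw":0},{"dp":[0.1,0.2,0],"yaw":0},{"dp":[0.1,0.2,0],"yaw":0},{"dp":[0.1,0.2,0],"yaw":0},{"dp":[0.1,0.2,0],"yaw":0}]'
python3 - <<'E'
from h import *
s=ctrl.observe(); print(s['position'],s['wrist_torque'],s['tool_rot'])
a=ctrl.read_camera('wrist')[20:320,130:430]; b=ctrl.read_camera('side')[145:215,110:210];c=ctrl.read_camera('scene')[200:270,100:200]
f=lambda x,w,h:cv2.resize(x,(w,h),interpolation=cv2.INTER_CUBIC)
cv2.imwrite('pics/s1.png',np.hstack([f(a,400,560),np.vstack([f(b,400,280),f(c,400,280)])])[:,:,::-1])
E
```

```text
time_s: 15.12
position: [0.6058, -0.2349, 0.0471]
tool_rot: [[-0.025, 1.0, -0.007], [1.0, 0.025, -0.006], [-0.006, -0.007, -1.0]]
wrist_force: [-13.9, -13.1, 10.4]
finger_gap: 0.0153
grip_force: 70.3
[ 0.60578721 -0.23487682  0.04705022] [-1.99894559  2.63943564  0.43300589] [[-0.02544099  0.99965415 -0.00665856]
 [ 0.99965716  0.0253987  -0.00636117]
 [-0.00618986 -0.00681811 -0.9999576 ]]
```

View pics/s1.png

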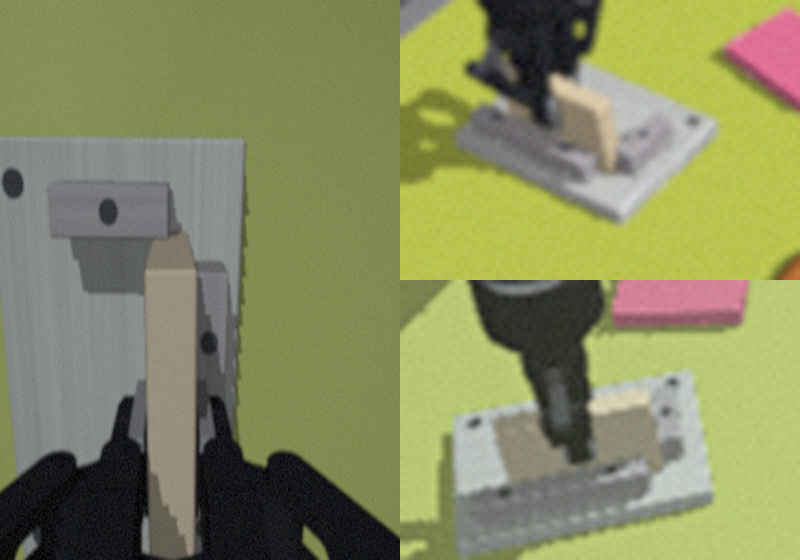

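```bash
python3 -m jog '[{"dp":[0,0,0.05],"yaw":-0.003},{"dp":[0,0,0.1],"yaw":-0.005},{"dp":[0,0.05,0.1],"yaw":-0.005},{"dp":[0,0.05,0.1],"yaw":-0.005},{"dp":[0,0.05,0.1],"yaw":-0.005},{"dp":[0,0.05,0.1],"yaw":-0.005}]'
python3 - <<'E'
from h import *
s=ctrl.observe(); print(s['position'],s['wrist_torque'],s['wrist_force'],s['tool_rot'])
E
```

```text
time_s: 15.77
position: [0.6058, -0.2349, 0.047]
tool_rot: [[-0.03, 1.0, -0.007], [1.0, 0.03, -0.006], [-0.006, -0.008, -1.0]]
wrist_force: [-18.8, -12.4, 15.3]
finger_gap: 0.015
grip_force: 70.6
[ 0.60583269 -0.23487864  0.04699463] [-1.77558867  3.28850619  0.10408901] [-18.83753037 -12.36553012  15.26919723] [[-0.02971333  0.99953155 -0.00733455]
 [ 0.99954011  0.02966753 -0.00627675]
 [-0.00605621 -0.00751768 -0.9999534 ]]
```

```bash
python3 -c "
from cell import ctrl
print(ctrl.job_done())"
```

```text
the job is handed in; nothing more can be done
None
```

The blank stands upright on the fixture floor, still gripped and pressed into the corner: about 19 N against the long stop and 12 N against the short stop. It leans about 0.4 degrees. The job is handed in at about 16 s, but the hand-in gave no verdict.

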